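Fit the sill plate, release the two-stage gate of the stock tote and hold it wide

ROBOT

A 7-joint arm with a two-finger parallel gripper is mounted at the origin on a cart in front of the work surface, level with it; the furniture and walls round the work are solid. World frame = base frame: x ahead of the robot, y to its left, z up, the work surface at z = 0. Lengths are in mm, angles in rad, forces in N, time in s.
With the tool pointing down it reaches from about 400 to 875 mm from the base axis. Payload 4.4 kg.
Tool frame: the origin (TCP) lies where the fingers leave the gripper's body, on its centre line; the fingertips stand 73 mm ahead of it and the grasp point (between the pads) lies 54 mm ahead of it; z points along the fingers, y is the line along which they close (so a half turn about z gives the same grasp; the last joint's range is limited). The gripper opens to 85 mm and grips with 20 to 120 N. Pads are 22 mm wide; open, the fingers measure 114 mm over their backs; the gripper's body (76 mm by 85 mm) begins 54 mm behind the grasp point. The pads swing forward as they close: fully open they stand 13 mm farther back than shut.
Start: joints at [-1.247, 0.628, 0.038, 1.517, -0.027, 0.996, -0.02], TCP at [246.982, 601.262, 303.913] pointing down, gripper open.
Joint ranges: [-3.06, 3.06], [-0.37, 2.12], [-1.25, 1.32], [0.18, 2.47], [-1.1, 4.24], [0.23, 1.98], [-2.94, 2.94]. Speed limits (rad/s): [2.57, 2.57, 3.14, 3.14, 3.14, 3.14, 3.14].

INTERFACE

Orientations are given as [roll, pitch, yaw] about the fixed x, y, z axes, in that order (R = Rz(yaw) Ry(pitch) Rx(roll)).
In Python, from cell import ctrl gives the robot as it stands.
- The arm moves only by the tool send_rows, never from a script. Its argument "rows" is a list that holds one entry, the list of rows, each a list of 6 numbers: the shift along the tool's x, y, z in cm, then the turn, a rotation vector about the tool's x, y, z in rad. In form: [[[tx, ty, tz, wx, wy, wz], ...]]. A call has 1 to 10 rows; each row is the pose to reach, as a shift and turn from the pose commanded when the call began, along the tool's axes at that moment; what a row does not reach only later rows make up. A row lasts 1/10 s, in which the tool goes at most 50 mm and 8.59 degrees, less where a joint would pass 70% of its speed; a pose out of reach is approached as far as the arm can. A call with a gripper value outside its range is refused whole. "grip" is the closure in counts, from 0 (fully open) to 255 (shut), set as the call begins (left out, the last holds). The fingers move at their own pace and stop on an object; the grip force is fixed at half the most. Time passes only in rows, so rows that repeat a pose let the fingers close. It gives the time, the measured TCP pose, the force, the opening and the grip force at its end, in the units of the state.
- ctrl.read_state(): the state, without advancing time (a new reading comes with each control period).
- ctrl.get_image(name): name is "side" or "top" or "wrist"; returns a dict with "pixels" (400x640x3 uint8, red, green, blue), "fx", "fy", "cx", "cy" (pixels), "extrinsics" (4x4, takes a point from camera to world coordinates); the wrist camera has in their place "mount" (4x4, takes a point from camera to tool coordinates, whose origin is the TCP and whose axes are the flange's). Camera axes: x right, y up, looking along -z (the intrinsics and any distortion apply to the point x, -y, -z); pixel columns grow to the right and rows downward; lengths in mm; the calibration is good to about 2 mm. A picture is of the moment at which its call begins: read the wrist's pose just before it. There is no depth.
- ctrl.finish_job(): hands the job in; it is judged then, once.
The state is a dict: "clock": time; "qpos": joint angles; "qd": joint speeds; "tau": joint torques, N m; "eef_pos": TCP position; "tool_rot": TCP orientation; "force": force on the tool from outside, world axes, zero at the start; "torque": the same for the moment, N m; "width": finger opening in mm; "gripper_force": force on a finger pad.
Only numpy, scipy, OpenCV 4.12 (cv2) and the standard library are available. Lean on these libraries where they do the work, as an engineer would, in place of code of your own. Each camera call takes 0.05 s, during which the arm holds its last target. There are 200 camera calls.

TASK

A workmate is about to pick from the green stock tote: first slide the loose aluminium sill plate, foot pointing into the tote, down the two guide channels behind the tote's gate until it sits fully on the tote floor, and let go of it, so that the stock cannot roll out. Then squeeze the red catch on the frame so that the gate springs ajar, let that catch go, squeeze the yellow catch on the gate itself and swing the gate out past its half-way detent until it stands wide open, square to the front of the tote. Finish while still holding the gate there, for its spring would swing it back, and leave the stock in the tote and the dish, spanner and pliers on the bench where they are.

Things in the scene. Friction and masses are not known exactly. Their poses are not given: they have to be found in the camera images.
- tote: green sheet-steel stock tote, 180 (x, depth) x 250 (y) mm, walls 115 high, fixed to the bench. Origin: centre of underside; x to its back, y to its left, z up; its front (-x) looks at the robot. Main bay y -40 to +120 mm, closed in front by the gate; a divider (to y -45) parts it from a narrow right bay, whose fixed front panel carries the red catch. Nothing on the tote is higher than 172 mm
- sill: loose aluminium sill plate, 0.4 kg, on its foot: upright plate 8 thick (x), 156 wide (y; lowest 14 mm: 146), 70 mm high; foot 6 thick, 120 wide, reaching 48 mm to +x; in the middle an upright with a black hand grip 18 (x) x 30 (y) mm, 126 to 172 mm above the underside. Origin: underside, middle of the upright plate. Fitted, its axes agree with the tote's, its origin is at point sill_slot
- sill_grip (a point): point in the sill's black hand grip to take it by, 152 mm above its underside, straight over its origin; axes as the sill: close the fingers along y on the 30 mm width
- sill_foot (a point): end of the sill's foot, on the underside, 46 mm along the sill's +x from its origin
- sill_slot (a point): where the fitted sill's origin lies: on the tote floor, 6 mm above the bench, midway between the guide channels; axes as the tote; at (-45, 40, 6) mm in its frame. The upright channels on left wall and divider are 12 mm wide (x) for the 8 mm plate, and 160 mm apart at their bottoms (y) for its 156 mm. Above 102 mm they flare to a 24 mm mouth; their tops are 122 mm above the bench
- frame_catch_grip (a point): frame catch, right of the gate: middle between its two upright thumb tabs when squeezed, 155 mm above the bench; axes as the tote, squeeze along y. The red tab (+y side) slides to the fixed dark one (-y). Tabs 22 mm wide (x), tops at 172; outer faces: dark 18 mm to -y, red 32 mm to +y at rest, 18 squeezed home. Fingertips stay above 132 mm: a keeper strap stands between it and the gate
- frame_catch (a joint): travel of the red tab and its bolt, m: 0 at rest, 0.014 squeezed home; spring 3 N at rest, 6.5 N home. From 0.009 its bolt frees the gate, which springs ajar by itself
- gate: gate: grey steel leaf 147 mm wide, 10 thick, 12 to 115 mm above the bench, on an upright hinge at the tote's left front corner, the yellow catch on its top edge. Origin: on the hinge axis at bench height; the leaf runs from there along the gate's -y. Shut, its axes agree with the tote's
- gate_hinge (a joint): opening angle, rad: 0 shut, 0.17 ajar (stopped by the yellow catch), 1.57 square to the tote's front, 1.85 end. Opening is clockwise from above: the right end comes out to the robot. Spring 0.22 N m/rad, resting at 0.3: kicks it ajar, pulls it back from wide. A detent resists at 0.35-0.55 and 0.8-1.05 (0.3 N m more), and holds a gate let go at 0.78; past 1.3 only the spring acts
- gate_hinge_axis (a point): point on the gate's upright hinge axis, 155 mm above the bench, at (-98, 118) mm in the tote's frame
- gate_catch_grip (a point): gate catch: middle between its two upright thumb tabs when squeezed, 155 mm above the bench, 88 mm from the hinge axis; axes as the gate, squeeze along its y. The yellow tab (free end, -y) slides to the fixed dark one (+y). Tabs 22 mm wide (x), tops at 172; outer faces: dark 18 mm to +y, yellow 32 mm to -y at rest, 18 squeezed home. Gripped so, the gate can be swung by its catch
- gate_catch (a joint): travel of the yellow tab and its bolt, m: 0 at rest, 0.014 squeezed home; spring 3 N at rest, 6.5 N home. From 0.010 its bolt passes the keeper and the gate can swing beyond ajar; keep it squeezed until past 0.3 rad
- stock_pipe: rusty pipe nipple, 34 mm thick, 110 mm long, loose on the tote floor along the back of the main bay; origin: centre of its underside
- stock_bolt: M20 bolt with nut, 34 x 88 x 30 mm, loose on the tote floor in front of the pipe; origin: centre of its underside
- red_dish: red dish, 94 mm across, 27 mm high, loose on the bench, a bystander; origin: centre of its underside
- spanner: bright spanner, 218 mm long, 8 mm high, loose near the bench's front edge on the right, a bystander; origin: centre of its underside
- pliers: pliers with red handles, 177 mm long, 12 mm high, loose at the left, a bystander; origin: centre of its underside

How it is judged (in metres and radians):
On the way, in this order (a step that is already met when the one before it is completed fails the run):
1. the sill plate sits fully home in the channels with its foot into the tote, let go, while the gate is still shut (x of sill in the frame of tote between -0.05 and -0.04 m and y of sill in the frame of tote between 0.034 and 0.046 m and z of sill in the frame of tote below 0.011 m and angle between sill's own z axis and vertical below 0.06 rad and x of sill_foot in the frame of tote above -0.02 m and value of joint gate_hinge below 0.06 rad and contact force between the fingers and sill below 0.3 N), for 0.2 s.
2. the frame catch is squeezed and the gate has sprung ajar (value of joint frame_catch above 0.008 m and value of joint gate_hinge between 0.1 and 0.3 rad), for 0.1 s.
3. the frame catch is let go and the gate catch is squeezed with the gate still ajar (value of joint frame_catch below 0.004 m and value of joint gate_catch above 0.008 m and contact force between the fingers and gate above 1 N and value of joint gate_hinge below 0.4 rad), for 0.05 s.
4. the gate is swung past its detent (value of joint gate_hinge above 1.15 rad), for 0.1 s.
At the end, for the whole second after the job is handed in: Gate 1.4 to 1.8 rad open, at rest, fingers bearing on it with over 1 N; sill let go, within 5 mm (depth), 6 mm (width) of its slot's middle, upright within 0.06 rad, underside under 5 mm off the tote floor, foot into the tote; pipe and bolt lie in the tote behind it (value of joint gate_hinge between 1.4 and 1.8 rad and velocity of joint gate_hinge between -0.15 and 0.15 rad/s and contact force between the fingers and gate above 1 N and contact force between the fingers and sill below 0.3 N and x of sill in the frame of tote between -0.05 and -0.04 m and y of sill in the frame of tote between 0.034 and 0.046 m and z of sill in the frame of tote below 0.011 m and angle between sill's own z axis and vertical below 0.06 rad and x of sill_foot in the frame of tote above -0.02 m and x of each of stock_pipe, stock_bolt in the frame of tote above -0.03 m and z of each of stock_pipe, stock_bolt in the frame of tote below 0.08 m); the arm keeps its last pose, push and grip.
It fails at once if red dish pushed out of its place (distance of red_dish from where it was at the start of the episode above 0.03 m).
It fails at once if spanner pushed out of its place (distance of spanner from where it was at the start of the episode above 0.03 m).
It fails at once if pliers pushed out of its place (distance of pliers from where it was at the start of the episode above 0.03 m).
It also fails if it takes over 67 s, if anything falls off the work surface, if the arm or the gripper's body presses on something with over 40 N, if the wrist force passes 120 N, or if a joint passes its speed limit or range.

## Working session

There is one attempt and no reset: what is moved stays moved. The work goes in short steps, Python scripts to look and compute and a tool call to move; the robot and the scene stay as the last step left them, time stands still between calls to the robot, and variables do not carry over. Pictures are saved under pics/ and viewed, at most 10 in all, crops included, and the job is handed in when it is done.

Besides the shell and the picture viewer there is one more tool, called after ">>>" as a command line: name --argument value ..., lists and objects as JSON in quotes. send_rows: Moves the arm, as the interface text tells. Its arguments: {"type":"object","properties":{"rows":{"type":"array","items":{"type":"array","items":{"type":"array","items":{"type":"number"}}}},"grip":{"type":"number"}},"required":["rows"]}

```bash
ls; mkdir -p pics
python3 - <<'E'
from cell import ctrl
import cv2,pickle
print(ctrl.read_state())
d={}
for n in("side","top","wrist"):
    im=ctrl.get_image(n);d[n]=im
    cv2.imwrite(f"pics/{n}0.png",im["pixels"][:,:,::-1])
    print(n,{k:(v.tolist() if hasattr(v,'tolist') else v) for k,v in im.items() if k!="pixels"})
pickle.dump(d,open("i0.pkl","wb"))
E
```

```text
pics
{'clock': 0.0, 'qpos': array([-1.2468206 ,  0.62933956,  0.03845295,  1.5183184 , -0.02699872,
        0.99626389, -0.02001095]), 'qd': array([ 2.12698813e-03,  1.59471398e-03, -1.57365949e-03,  5.29228135e-05,
        5.53452628e-04, -1.47654694e-05,  8.39393345e-04]), 'tau': array([ 2.11647844e-04, -5.63405299e+01,  1.22656245e+00, -1.93439591e+01,
        1.10959826e-02,  1.05258744e-02,  1.69453887e-05]), 'eef_pos': array([246.79144122, 600.83675356, 303.00926303]), 'tool_rot': array([-3.13978201e+00,  2.98618979e-05,  2.75179892e+00]), 'force': array([ 0.18061385,  0.0518255 , -0.90780131]), 'torque': array([-0.0349706 ,  0.0125739 ,  0.01887925]), 'gripper_force': 0.0, 'width': 85.602385283949}
side {'fx': 476.3526457636424, 'fy': 476.3526457636424, 'cx': 322.7162981618828, 'cy': 204.07868223103617, 'extrinsics': [[-0.6696752588215583, 0.5803878550659984, -0.46334111129293104, -234.1343480393044], [-0.7425166358850891, -0.5112560413730463, 0.4327658784995093, 840.7537369557446], [0.014286117603070667, 0.6338510849177837, 0.7733231594827479, 1381.9118504638368], [0.0, 0.0, 0.0, 1.0]]}
top {'fx': 463.15128371977863, 'fy': 463.15128371977863, 'cx': 316.43251620334144, 'cy': 192.51135569701384, 'extrinsics': [[0.0241871019932961, 0.9921062384545523, -0.1230455026269758, 362.29087688796244], [-0.9997013224540339, 0.023572138813079856, -0.006451368493020648, 123.93822601196173], [-0.0034999972602467243, 0.12316479160594603, 0.9923800603235851, 1340.669451439312], [0.0, 0.0, 0.0, 1.0]]}
wrist {'fx': 335.7684593539049, 'fy': 335.7684593539049, 'cx': 323.20499357966094, 'cy': 200.00571981662034, 'mount': [[0.00045911021003517706, 0.9446088512205004, 0.3281979698500573, 84.2102279434651], [0.999999821828184, -0.0003084637875536582, -0.0005110711206012457, -0.5498183129356571], [-0.00038152511527591134, 0.32819814601239883, -0.9446088245367013, -71.18685626407223], [0.0, 0.0, 0.0, 1.0]]}
```

View pics/top0.png

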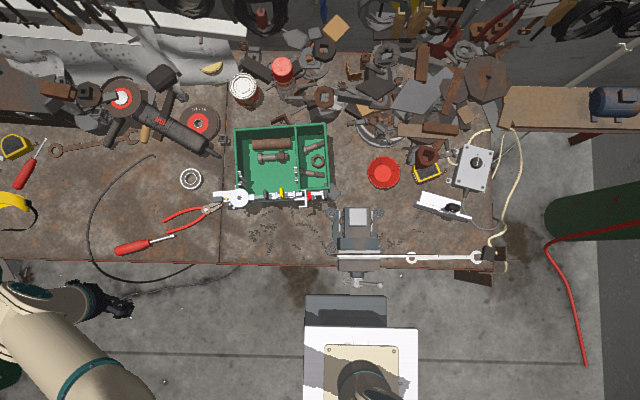

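View pics/side0.png

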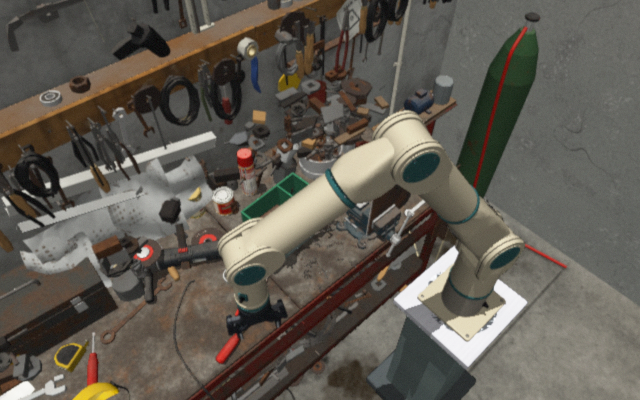

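The top view shows the green tote at about (235–328, 124–205), the white sill with its black grip at about (443, 207), and the dish at (384, 172). In the side view the arm hides most of this. I'll zoom in on the top view.

Run:
```python
import cv2
im=cv2.imread("pics/top0.png")
a=cv2.resize(im[118:218,220:340],None,fx=5,fy=5,interpolation=cv2.INTER_CUBIC)
b=cv2.resize(im[180:230,405:485],None,fx=7,fy=7,interpolation=cv2.INTER_CUBIC)
cv2.imwrite("pics/t1.png",a);cv2.imwrite("pics/t2.png",b)
```

```text
(no output)
```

View pics/t1.png

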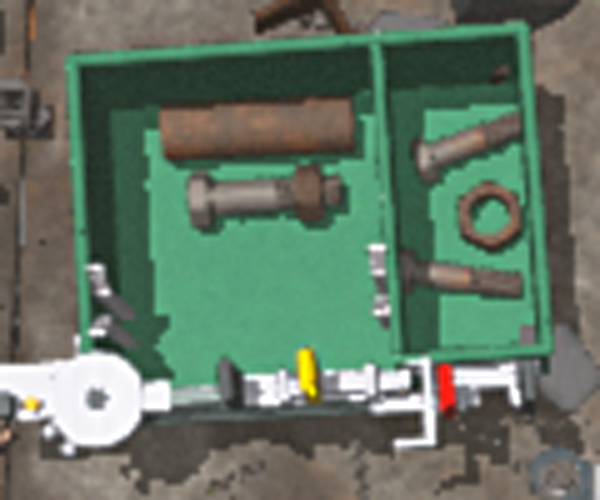

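View pics/t2.png

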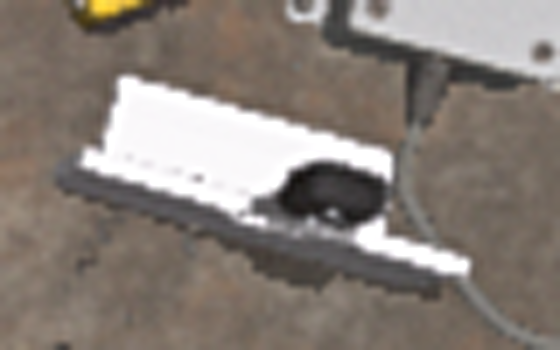

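The tote crop shows the channels at left (95–110, 265–335) and right (378, 245–315), the yellow tab at (308, 372), the red tab at (446, 388) and the hinge bracket at (97, 398). The sill crop shows the plate's top edge from (80, 155) to (470, 268), the grip at (333, 190) and the foot pointing up towards +x.

```bash
cat > h.py <<'E'
import numpy as np,pickle,cv2
from scipy.spatial.transform import Rotation as R
from cell import ctrl
def ray(im,E,u,v):
    d=np.array([(u-im['cx'])/im['fx'],-(v-im['cy'])/im['fy'],-1.]);return E[:3,3],E[:3,:3]@d
def cast(im,E,u,v,z):
    o,d=ray(im,E,u,v);return (o+d*(z-o[2])/d[2])
def proj(im,E,p):
    c=E[:3,:3].T@(np.asarray(p,float)-E[:3,3]);return np.array([im['cx']-c[0]/c[2]*im['fx'],im['cy']+c[1]/c[2]*im['fy']])
def pose(s=None):
    s=s or ctrl.read_state();T=np.eye(4);T[:3,:3]=R.from_euler('xyz',s['tool_rot']).as_matrix();T[:3,3]=s['eef_pos'];return T
def wrist(name):
    T=pose();im=ctrl.get_image('wrist');cv2.imwrite(f'pics/{name}.png',im['pixels'][:,:,::-1])
    im['E']=T@np.array(im['mount']);pickle.dump(im,open(name+'.pkl','wb'));return im
def goal(p,yaw):   # world TCP goal, tool down, yaw = world direction of tool y (mod pi)
    T=pose();best=None
    for k in(0,np.pi):
        y=np.array([-np.sin(yaw+k),np.cos(yaw+k),0]);z=np.array([0,0,-1.]);G=np.c_[np.cross(y,z),y,z]
        w=R.from_matrix(T[:3,:3].T@G).as_rotvec()
        if best is None or np.linalg.norm(w)<np.linalg.norm(best):best=w
    t=T[:3,:3].T@(np.array(p)-T[:3,3])/10
    print('row',np.round(t,2),np.round(best,3))
E
python3 - <<'E'
from h import *
d=pickle.load(open('i0.pkl','rb'));im=d['top'];E=np.array(im['extrinsics'])
c=lambda u,v,z:cast(im,E,220+u/5-.4,118+v/5-.4,z)[:2].round(1)
for n,u,v,z in[('bl',68,58,115),('br',527,22,115),('fr',552,362,115),('fl',82,352,115),('red',446,368,172),('yel',306,350,172),('hinge',97,398,150),('divback',377,45,115),('divfront',398,355,115)]:print(n,c(u,v,z))
s=lambda u,v,z:cast(im,E,405+u/7-.43,180+v/7-.43,z)[:2].round(1)
a,b=s(82,150,70),s(470,262,70);print('sill',a,b,(a+b)/2,np.linalg.norm(a-b),np.arctan2(*(a-b)[[0,1]]),'grip',s(335,190,172))
print('dish',cast(im,E,384,172,20),'pl',cast(im,E,212,208,5))
E
```

```text
bl [682. 362.]
br [707.9 113.3]
fr [521.9  95.9]
fl [521.3 347. ]
red [510.1 151. ]
yel [517.6 222.6]
hinge [492.9 331.8]
divback [693.2 194.4]
divfront [523.7 178.2]
sill [ 502.8 -143.5] [ 462.3 -295.3] [ 482.55 -219.4 ] 157.1098023676435 0.260725392976733 grip [ 479.2 -213.4]
dish [590.3447856  -61.09793246  20.        ] pl [475.52568214 433.91224394   5.        ]
```

```bash
python3 -c "
from h import *
goal([560,235,400],.1)"
```

```text
row [-42.87 -21.96  -9.65] [-0.001 -0.    -0.49 ]
```

>>> send_rows --rows '[[[-10,-4,-9.6,0,0,-0.1],[-42.9,-22,-9.6,0,0,-0.49],[-42.9,-22,-9.6,0,0,-0.49],[-42.9,-22,-9.6,0,0,-0.49],[-42.9,-22,-9.6,0,0,-0.49],[-42.9,-22,-9.6,0,0,-0.49],[-42.9,-22,-9.6,0,0,-0.49],[-42.9,-22,-9.6,0,0,-0.49],[-42.9,-22,-9.6,0,0,-0.49],[-42.9,-22,-9.6,0,0,-0.49]]]'

```text
clock: 1.15
eef_pos: [561.1, 232.8, 400.1]
tool_rot: [-3.142, -0.0, -3.042]
force: [0.1, 0.4, -0.8]
width: 85.5
gripper_force: 0.0
```

>>> send_rows --rows '[[[0,0,0,0,0,0],[0,0,0,0,0,0],[0,0,0,0,0,0],[0,0,0,0,0,0],[0,0,0,0,0,0]]]'

```text
clock: 1.65
eef_pos: [559.3, 236.1, 399.8]
tool_rot: [3.141, -0.001, -3.039]
force: [0.7, -0.2, 0.2]
width: 85.4
gripper_force: 0.0
```

```bash
python3 -c "
from h import *
wrist('w1')
goal([560,235,400],.1);print(pose().round(2))"
```

```text
row [-0.04 -0.09 -0.02] [ 0.    -0.     0.002]
[[-9.9000e-01 -1.0000e-01 -0.0000e+00  5.5949e+02]
 [-1.0000e-01  9.9000e-01  0.0000e+00  2.3587e+02]
 [ 0.0000e+00  0.0000e+00 -1.0000e+00  3.9982e+02]
 [ 0.0000e+00  0.0000e+00  0.0000e+00  1.0000e+00]]
```

View pics/w1.png

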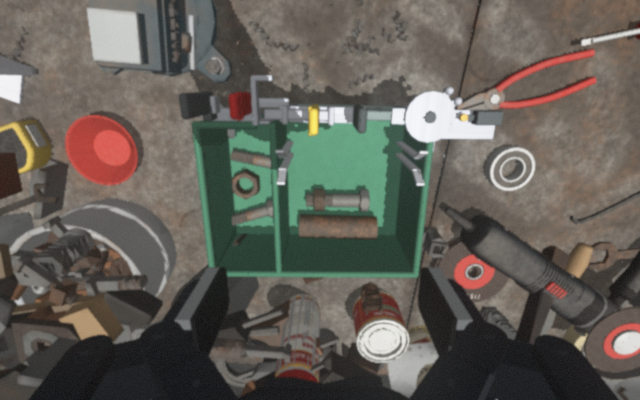

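The wrist view shows the tote upside down (the robot is at the top). The rim corners are near (195,124), (210,275) and (420,274), with the red tab at (238,104), yellow tab at (313,120) and dark tab at (361,118). The channels are at (285,165) and (410,165). I'll enlarge this for precise pixels.

Run:
```python
import cv2
im=cv2.imread("pics/w1.png")
cv2.imwrite("pics/w1c.png",cv2.resize(im[88:284,175:441],None,fx=3,fy=3,interpolation=cv2.INTER_CUBIC))
```

```text
(no output)
```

View pics/w1c.png

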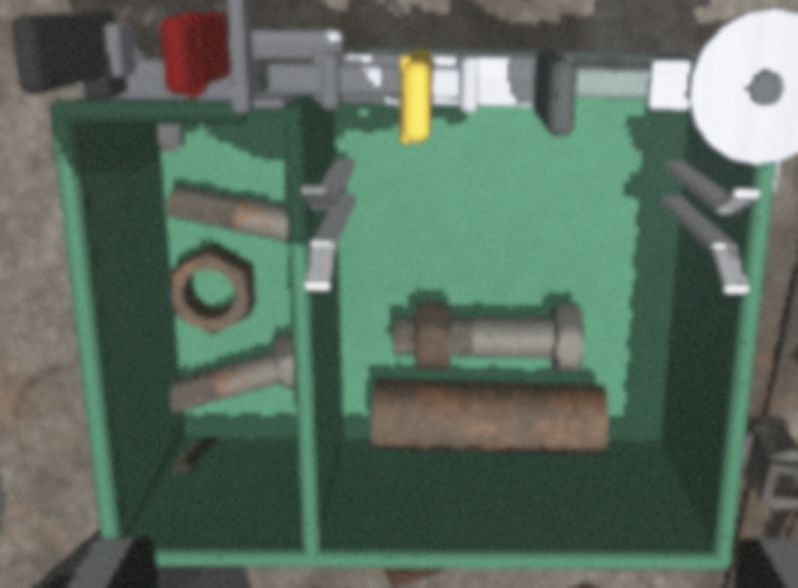

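Crop pixels I'll use:

| Feature | Crop pixels |
|---|---|
| Rim, front right | (53,103) |
| Rim, back edge | v≈567 |
| Rim, left wall at v=180 | u=772 |
| Divider | (287–305,105) and (303–320,555) |
| Channel ends | (317,190), (318,285), (740,192), (735,288) |
| Yellow outer face | u=402, v 66–140 |
| Gate dark outer face | u=577 |
| Frame dark outer face | u=17, v 17–91 |
| Frame red outer face | u≈187 |

Run:
```python
from h import *
from scipy.optimize import least_squares
im=pickle.load(open('w1.pkl','rb'));E=im['E']
c=lambda u,v,z:cast(im,E,175+u/3-.33,88+v/3-.33,z)[:2]
# (u,v,z, tote x or None, tote y or None)
P=[(53,103,115,None,-125),(103,530,115,None,-125),(300,567,115,90,None),(500,567,115,90,None),(700,567,115,90,None),
(772,180,115,None,125),(742,540,115,None,125),(287,130,115,None,-45),(303,540,115,None,-45),(305,130,115,None,-40),(320,540,115,None,-40),
(318,238,122,-45,None),(738,240,122,-45,None),(80,103,115,-90,None),(230,101,115,-90,None),
(402,100,172,-98,-2),(577,97,172,-98,48)]
def f(p,full=False):
    C,S=np.cos(p[2]),np.sin(p[2]);o=[]
    for u,v,z,x,y in P:
        q=c(u,v,z)-p[:2];t=np.array([[C,S],[-S,C]])@q
        if x is not None:o.append(t[0]-x)
        if y is not None:o.append(t[1]-y)
    return np.array(o)
r=least_squares(f,[605,229,.1],loss='soft_l1',f_scale=2);p=r.x;print(p.round(3),f(p).round(1))
M=R.from_euler('z',p[2]).as_matrix()[:2,:2]
t=lambda q:(M.T@(q-p[:2])).round(1);w=lambda q:(p[:2]+M@np.array(q)).round(1)
print('frame dark/red tote',t(c(17,54,172)),t(c(187,54,172)))
print('slot',w([-45,40]),'gatecatch',w([-98,30]),'hinge',w([-98,118]))
goal([470,-215,340],-.26)
```

```text
[6.05199e+02 2.29745e+02 9.50000e-02] [-1.  -1.   3.4  2.7  2.1  0.9  5.5 -0.5 -1.1  0.8  0.8 -0.2 -0.7 -0.7
 -1.8 -0.6 -0.9 -1.8 -0.1]
frame dark/red tote [-110.5 -113. ] [-110.9  -64.4]
slot [556.6 265.3] gatecatch [504.8 250.3] hinge [496.5 337.9]
row [ 13.5  -43.94   5.98] [ 0.    -0.     0.362]
```

>>> send_rows --rows '[[[13.5,-43.9,0,0,0,0.36],[13.5,-43.9,0,0,0,0.36],[13.5,-43.9,0,0,0,0.36],[13.5,-43.9,2,0,0,0.36],[13.5,-43.9,6,0,0,0.36],[13.5,-43.9,6,0,0,0.36],[13.5,-43.9,6,0,0,0.36],[13.5,-43.9,6,0,0,0.36],[13.5,-43.9,6,0,0,0.36],[13.5,-43.9,6,0,0,0.36]]]'

```text
clock: 2.7
eef_pos: [467.4, -220.8, 339.2]
tool_rot: [-3.138, -0.001, 2.875]
force: [-0.8, 0.5, 0.1]
width: 85.6
gripper_force: 0.0
```

>>> send_rows --rows '[[[0,0,0,0,0,0],[0,0,0,0,0,0],[0,0,0,0,0,0],[0,0,0,0,0,0],[0,0,0,0,0,0]]]'

```text
clock: 3.2
eef_pos: [470.3, -214.4, 340.1]
tool_rot: [3.141, 0.0, 2.884]
force: [-0.1, -0.8, -0.5]
width: 85.1
gripper_force: 0.0
```

```bash
python3 -c "
from h import *
im=wrist('w2');E=im['E']
print(pose().round(2)[:3,3],proj(im,E,[482,-219,70]),proj(im,E,[482,-219,172]))
cv2.imwrite('pics/w2c.png',cv2.resize(im['pixels'][60:260,190:450,::-1],None,fx=3,fy=3,interpolation=cv2.INTER_CUBIC))"
```

```text
[ 470.16 -214.66  340.1 ] [322.11614003 180.34866233] [321.80318095 216.66317637]
```

View pics/w2c.png

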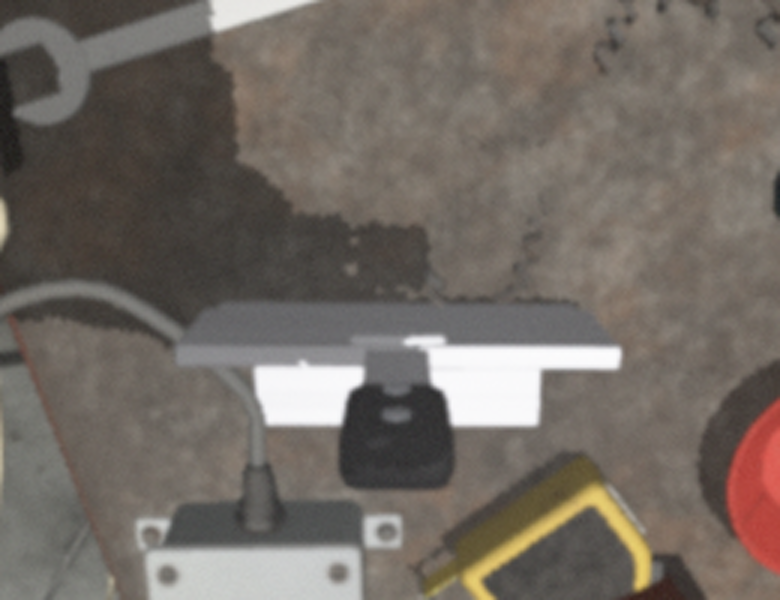

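The crop shows the plate's top edge level, at u 177–620 and v 346–368 (z=70). The grip's top spans u 338–455, with its rear edge at v≈487 (z=172), and the foot points down in the image, which is world +x.

```bash
python3 -c "
from h import *
im=pickle.load(open('w2.pkl','rb'));E=im['E']
c=lambda u,v,z:cast(im,E,190+u/3-.33,60+v/3-.33,z)[:2]
a,b=c(620,357,70),c(177,356,70);yaw=np.arctan2(-(a-b)[0],(a-b)[1])
print((a+b)/2,np.linalg.norm(a-b),yaw)
X=np.array([np.cos(yaw),np.sin(yaw)])
g=c(397,487,172);print('grip from rear edge',g-9*X)
m=(a+b)/2
goal([*m,206],yaw);goal([*m,246],yaw)
"
```

```text
[ 480.16112721 -218.06656398] 155.45712582730596 -0.2595140231924191
grip from rear edge [ 477.63600199 -217.67610495]
row [-1.05 -0.08 13.41] [0.    0.    0.001]
row [-1.05 -0.08  9.41] [0.    0.    0.001]
```

>>> send_rows --rows '[[[-0.9,-0.1,4,0,0,0],[-0.9,-0.1,7,0,0,0],[-0.9,-0.1,10,0,0,0],[-0.9,-0.1,12,0,0,0],[-0.9,-0.1,13.4,0,0,0],[-0.9,-0.1,13.4,0,0,0],[-0.9,-0.1,13.4,0,0,0],[-0.9,-0.1,13.4,0,0,0]]]'

```text
clock: 4.05
eef_pos: [478.9, -219.0, 206.9]
tool_rot: [-3.141, 0.002, 2.882]
force: [0.2, -0.3, 0.7]
width: 85.6
gripper_force: 0.0
```

>>> send_rows --rows '[[[0,0,0,0,0,0],[0,0,0,0,0,0],[0,0,0,0,0,0],[0,0,0,0,0,0],[0,0,0,0,0,0],[0,0,0,0,0,0],[0,0,0,0,0,0],[0,0,0,0,0,0]]]' --grip 255

```text
clock: 4.85
eef_pos: [478.4, -218.6, 206.2]
tool_rot: [3.141, 0.0, 2.882]
force: [-0.0, 3.1, 5.2]
width: 29.3
gripper_force: 59.7
```

>>> send_rows --rows '[[[0,0,-1,0,0,0],[0,0,-3,0,0,0],[0,0,-6,0,0,0],[0,0,-10,0,0,0],[0,0,-14,0,0,0],[0,0,-18,0,0,0],[0,0,-20,0,0,0],[0,0,-20,0,0,0],[0,0,-20,0,0,0],[0,0,-20,0,0,0]]]'

```text
clock: 5.85
eef_pos: [477.1, -218.5, 403.9]
tool_rot: [3.141, -0.004, 2.882]
force: [-0.1, -0.2, -3.4]
width: 28.9
gripper_force: 59.8
```

```bash
python3 -c "
from h import *
im=wrist('w3');E=im['E'];s=ctrl.read_state();print(s['width'],s['gripper_force'],s['force'],pose()[:3,3])
cv2.imwrite('pics/w3c.png',cv2.resize(im['pixels'][60:360,120:520,::-1],None,fx=2,fy=2,interpolation=cv2.INTER_CUBIC))
goal([540,150,406],.095);goal([556.6,265.3,400],.095)"
```

```text
29.32873870849122 59.77213203907013 [ 0.2622963   0.4354999  -3.21611735] [ 477.31838876 -218.50967101  403.88752842]
row [ 3.41 37.22 -0.18] [ 0.001 -0.004 -0.355]
row [ 4.77 48.79  0.43] [ 0.001 -0.004 -0.355]
```

View pics/w3c.png

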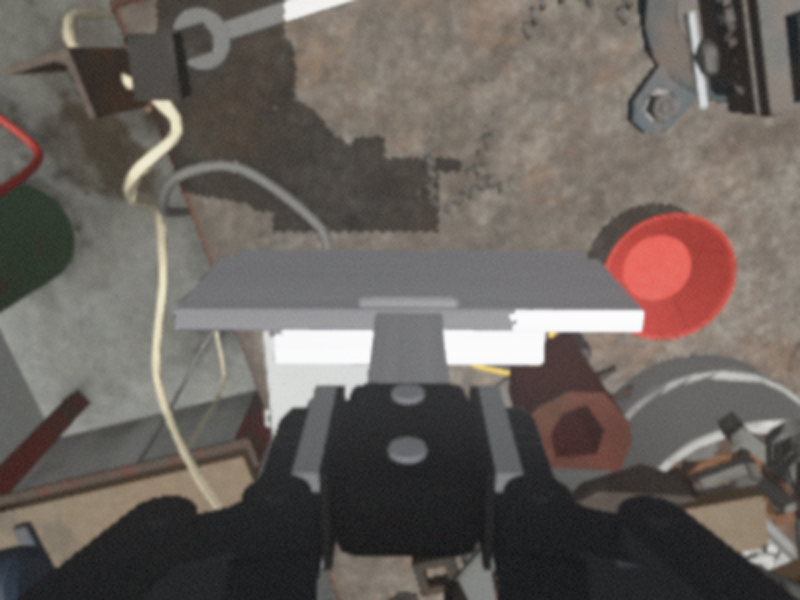

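The sill is held. Its plate top edge is at crop u 177–643, v 309–330, and level. Now its offset in the tool frame.

```bash
python3 -c "
from h import *
im=pickle.load(open('w3.pkl','rb'));E=np.array(im['mount'])
c=lambda u,v,z:cast(im,E,120+u/2-.25,60+v/2-.25,z)
# before: same in w2 for comparison (tool z of plate top = 270)
im2=pickle.load(open('w2.pkl','rb'))
for z in(132,136,140):
  a,b=c(643,319.5,z),c(177,319,z);print(z,((a+b)/2).round(1),np.linalg.norm(a-b).round(1),((a-b)[0]/(a-b)[1]).round(4))
"
```

```text
132 [  0.3   0.5 132. ] 152.3 -0.0009
136 [ -1.4   0.6 136. ] 155.3 -0.0009
140 [ -3.    0.6 140. ] 158.3 -0.0009
```

>>> send_rows --rows '[[[0.3,3,0,0,0,-0.02],[0.8,7,0,0.001,-0.004,-0.05],[1.2,11,0,0.001,-0.004,-0.08],[1.6,15,0,0.001,-0.004,-0.11],[2,19,0,0.001,-0.004,-0.14],[2.4,23,0,0.001,-0.004,-0.17],[2.8,27,0,0.001,-0.004,-0.2],[3.2,31,0,0.001,-0.004,-0.23],[3.6,35,0,0.001,-0.004,-0.26],[4.0,39,0.2,0.001,-0.004,-0.29]]]'

```text
clock: 6.9
eef_pos: [539.5, 169.7, 402.5]
tool_rot: [-3.139, 0.002, -3.11]
force: [0.5, -0.9, -3.8]
width: 29.2
gripper_force: 60.4
```

```bash
python3 -c "
from h import *
goal([555.3,264.6,400],.095)
im=pickle.load(open('w3.pkl','rb'));E=np.array(im['mount'])
print(cast(im,E,120+410/2,60+250/2,206).round(1), cast(im,E,120+410/2,60+309/2,136).round(1))"
```

```text
row [-1.87  9.43  0.23] [-0.002  0.001 -0.064]
[  1.6   1.1 206. ] [  2.1   0.7 136. ]
```

>>> send_rows --rows '[[[-0.5,3,0,0,0,-0.03],[-1.2,6,0,0,0,-0.06],[-1.8,9.0,0,0,0,-0.063],[-1.8,9.4,0,0,0,-0.063],[-1.8,9.4,1.5,0,0,-0.063],[-1.8,9.4,3,0,0,-0.063],[-1.8,9.4,4.5,0,0,-0.063],[-1.8,9.4,5.5,0,0,-0.063],[-1.8,9.4,5.5,0,0,-0.063],[-1.8,9.4,5.5,0,0,-0.063]]]'

```text
clock: 7.9
eef_pos: [555.2, 262.6, 348.6]
tool_rot: [-3.14, 0.003, -3.049]
force: [-0.6, 0.4, -2.2]
width: 29.6
gripper_force: 60.6
```

>>> send_rows --rows '[[[0,0,0,0,0,0],[0,0,0,0,0,0],[0,0,0,0,0,0]]]'

```text
clock: 8.2
eef_pos: [555.3, 262.9, 349.4]
tool_rot: [-3.14, 0.005, -3.048]
force: [0.0, -0.5, -3.3]
width: 28.9
gripper_force: 60.6
```

```bash
python3 -c "
from h import *
im=wrist('w4');E=im['E'];print(pose()[:3,3],ctrl.read_state()['tool_rot'])
cv2.imwrite('pics/w4c.png',cv2.resize(im['pixels'][60:260,190:450,::-1],None,fx=3,fy=3,interpolation=cv2.INTER_CUBIC))
goal([555.3,264.6,345],.095)"
```

```text
[555.25824898 262.79131302 349.31557302] [-3.14009838  0.00449175 -3.04847047]
row [-0.02  0.18  0.43] [-0.001  0.004 -0.002]
```

View pics/w4c.png

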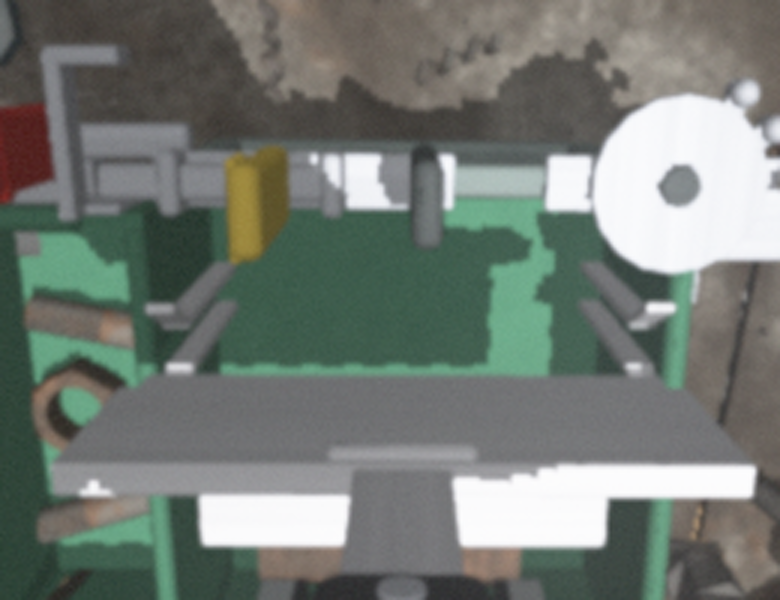

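The crop shows both channel mouths ahead of the plate. The front flange ends are at (148–190, 310) and (632–675, 308). The plate's top edge spans u 55–752 at v 465–495, and its bottom edge is at v≈378.

```bash
python3 -c "
from h import *
im=pickle.load(open('w4.pkl','rb'));E=im['E'];p=np.array([605.2,229.75,.095])
M=R.from_euler('z',p[2]).as_matrix()[:2,:2]
t=lambda u,v,z:(M.T@(cast(im,E,190+u/3-.33,60+v/3-.33,z)[:2]-p[:2])).round(1)
print('front flange',t(148,310,122),t(675,308,122),'rear ends',t(180,372,122),t(637,373,122))
a,b=t(55,480,213.3),t(752,481,213.3);print('plate top',a,b,(a+b)/2)
a,b=t(160,378,143.3),t(655,378,143.3);print('plate bottom front',a,b,(a+b)/2)
print('yellow/dark',t(228,205,172),t(442,205,172))
pr=lambda x,y,z:((proj(im,E,[*(p[:2]+M@np.array([x,y])),z])-[190,60]+.33)*3).round()
print(pr(-57,120,122),pr(-57,-40,122),pr(-33,120,122))
"
```

```text
front flange [-61.8 -39.5] [-62.2 119.7] rear ends [-42.3 -31.3] [-41.8 109.8]
plate top [-44.5 -40. ] [-44.1 115. ] [-44.3  37.5]
plate bottom front [-46.8 -32.3] [-46.7 109.9] [-46.75  38.8 ]
yellow/dark [-99.5  -5. ] [-99.4  47. ]
[675. 325.] [148. 325.] [668. 400.]
```

>>> send_rows --rows '[[[0.15,0.18,0,0,0.004,-0.002],[0.15,0.18,1,0,0.004,-0.002],[0.15,0.18,2,0,0.004,-0.002],[0.15,0.18,3,0,0.004,-0.002],[0.15,0.18,4,0,0.004,-0.002],[0.15,0.18,4.5,0,0.004,-0.002],[0.15,0.18,4.5,0,0.004,-0.002],[0.15,0.18,4.5,0,0.004,-0.002]]]'

```text
clock: 9.05
eef_pos: [553.7, 264.3, 303.8]
tool_rot: [-3.14, -0.001, -3.047]
force: [0.4, 0.1, -3.8]
width: 29.4
gripper_force: 60.8
```

```bash
python3 -c "
from h import *
s=ctrl.read_state();print(s['eef_pos'],s['force'],s['torque'],s['tool_rot'])"
```

```text
[553.66002941 264.33664558 303.79138203] [ 0.37714629  0.12160187 -3.7882347 ] [-0.00158422  0.03386143  0.00739407] [-3.13981153e+00 -6.05251134e-04 -3.04663627e+00]
```

>>> send_rows --rows '[[[0,0,0.6,0,0,0],[0,0,1.2,0,0,0],[0,0,1.8,0,0,0],[0,0,2.4,0,0,0],[0,0,3,0,0,0],[0,0,3,0,0,0]]]'

```text
clock: 9.65
eef_pos: [553.5, 264.2, 272.8]
tool_rot: [-3.139, -0.001, -3.046]
force: [0.8, -0.4, -4.0]
width: 29.4
gripper_force: 60.7
```

>>> send_rows --rows '[[[0,0,0.6,0,0,0],[0,0,1.2,0,0,0],[0,0,1.8,0,0,0],[0,0,1.8,0,0,0]]]'

```text
clock: 10.05
eef_pos: [553.5, 264.1, 254.8]
tool_rot: [-3.139, -0.001, -3.046]
force: [1.2, -0.2, -3.8]
width: 29.3
gripper_force: 60.7
```

>>> send_rows --rows '[[[0,0,0.8,0,0,0],[0,0,1.6,0,0,0],[0,0,2.4,0,0,0],[0,0,3.2,0,0,0],[0,0,3.7,0,0,0],[0,0,3.7,0,0,0]]]'

```text
clock: 10.65
eef_pos: [553.5, 264.1, 217.8]
tool_rot: [-3.139, -0.001, -3.046]
force: [0.9, -0.7, -3.4]
width: 29.3
gripper_force: 60.7
```

>>> send_rows --rows '[[[0,0,0.2,0,0,0],[0,0,0.4,0,0,0],[0,0,0.6,0,0,0],[0,0,0.6,0,0,0]]]'

```text
clock: 11.05
eef_pos: [553.5, 264.2, 212.6]
tool_rot: [-3.14, -0.001, -3.046]
force: [1.0, 0.6, -3.8]
width: 28.9
gripper_force: 60.8
```

>>> send_rows --rows '[[[0,0,0.1,0,0,0],[0,0,0.2,0,0,0],[0,0,0.3,0,0,0],[0,0,0.3,0,0,0]]]'

```text
clock: 11.45
eef_pos: [553.6, 264.5, 212.0]
tool_rot: [-3.14, 0.001, -3.046]
force: [-4.1, -0.4, 10.6]
width: 29.0
gripper_force: 62.7
```

>>> send_rows --rows '[[[0,0,-0.15,0,0,0],[0,0,-0.15,0,0,0],[0,0,-0.15,0,0,0],[0,0,-0.15,0,0,0],[0,0,-0.15,0,0,0],[0,0,-0.15,0,0,0],[0,0,-0.15,0,0,0]]]' --grip 0

```text
clock: 12.15
eef_pos: [553.6, 264.2, 211.2]
tool_rot: [-3.14, -0.001, -3.046]
force: [0.0, -0.2, -0.6]
width: 85.2
gripper_force: 0.0
```

>>> send_rows --rows '[[[0,0,-1,0,0,0],[0,0,-4,0,0,0],[0,0,-8,0,0,0],[0,0,-12,0,0,0],[0,0,-14,0,0,0],[0,0,-14,0,0,0],[0,0,-14,0,0,0],[0,0,-14,0,0,0]]]'

```text
clock: 12.95
eef_pos: [553.0, 264.1, 350.3]
tool_rot: [-3.139, -0.002, -3.046]
force: [-0.5, -0.2, -0.6]
width: 85.6
gripper_force: 0.0
```

```bash
python3 -c "
from h import *
im=wrist('w5');E=im['E'];print(pose()[:3,3])
cv2.imwrite('pics/w5c.png',cv2.resize(im['pixels'][60:260,190:450,::-1],None,fx=3,fy=3,interpolation=cv2.INTER_CUBIC))
M=R.from_euler('z',.095).as_matrix()[:2,:2];w=np.array([605.2,229.75])+M@np.array([-110.7,-95.8]);print(w)
goal([*w,300],.095);goal([*w,209],.095)"
```

```text
[553.0218642  264.1053741  349.99979124]
[504.08647493 123.88128391]
row [  6.19 -13.48   5.06] [-0.003 -0.003  0.   ]
row [  6.16 -13.45  14.16] [-0.003 -0.003  0.   ]
```

View pics/w5c.png

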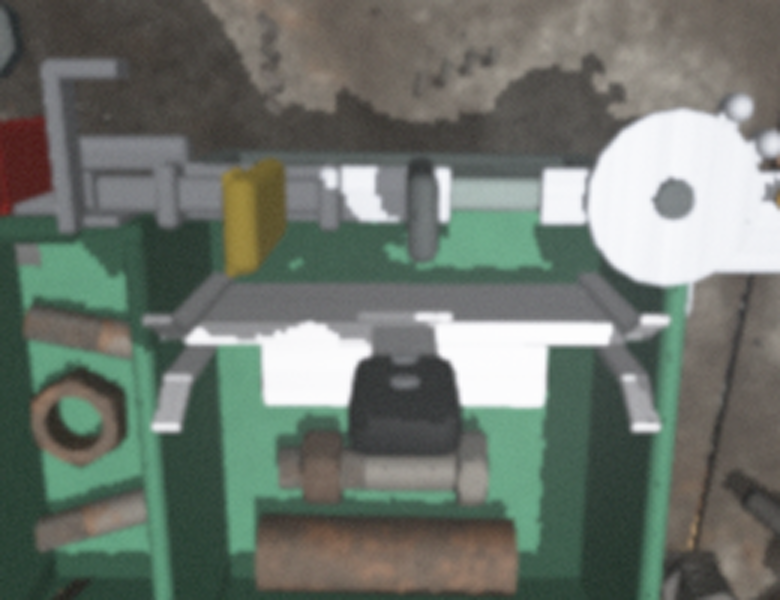

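The sill sits in the channels: plate top at (190–612, 330), between the flanges, with the foot into the tote and bolt and pipe behind it. Next, hover over the frame catch and measure the red tab with a mask.

>>> send_rows --rows '[[[6.2,-13.5,1,0,0,0],[6.2,-13.5,3,0,0,0],[6.2,-13.5,5,0,0,0],[6.2,-13.5,5,0,0,0],[6.2,-13.5,5,0,0,0],[6.2,-13.5,5,0,0,0],[6.2,-13.5,5,0,0,0],[6.2,-13.5,5,0,0,0]]]'

```text
clock: 13.8
eef_pos: [505.3, 125.7, 302.0]
tool_rot: [-3.141, 0.001, -3.044]
force: [-0.5, -0.3, -0.4]
width: 85.6
gripper_force: 0.0
```

```bash
python3 -c "
from h import *
im=wrist('w6');E=im['E'];T=pose();print(T[:3,3],ctrl.read_state()['tool_rot'])
h=cv2.cvtColor(im['pixels'],cv2.COLOR_RGB2HSV)
m=(((h[...,0]<8)|(h[...,0]>172))&(h[...,1]>140)&(h[...,2]>40)).astype('uint8')
n,l,st,ce=cv2.connectedComponentsWithStats(m)
for s in st[1:]:
  if s[4]>60:print(s)
p0=proj(im,E,[504.1,123.9,172]);print('pred',p0)
d=np.array([-.0949,.9955]);
for k in(-18,32):print(k,proj(im,E,[*(np.array([504.1,123.9])+k*d),172]).round(1))
v=int(p0[1]);print('gray rows');
for vv in (v-8,v,v+8):print(vv,[tuple(int(a) for a in im['pixels'][vv,u]) for u in range(int(p0[0])-75,int(p0[0])+75,5)])
"
```

```text
[505.17520717 125.43329378 301.91054335] [-3.14048690e+00  6.95679081e-04 -3.04447194e+00]
[622 137  18  15 130]
[353 180  17  54 593]
[ 111  186   85   76 5005]
[566 333  35  30 291]
pred [321.78444823 219.11928306]
-18 [294. 219.]
32 [371.2 219.3]
gray rows
211 [(134, 126, 116), (111, 103, 97), (125, 118, 111), (124, 119, 110), (117, 111, 103), (120, 116, 106), (119, 113, 106), (83, 80, 75), (75, 75, 70), (47, 67, 54), (63, 65, 65), (62, 66, 66), (50, 53, 50), (50, 65, 57), (51, 69, 58), (49, 67, 56), (49, 67, 57), (47, 65, 56), (49, 65, 53), (48, 63, 54), (48, 64, 55), (49, 65, 55), (79, 38, 37), (133, 50, 48), (128, 45, 45), (217, 218, 223), (90, 93, 94), (117, 119, 123), (230, 231, 236), (231, 233, 237)]
219 [(131, 125, 116), (127, 120, 112), (121, 116, 109), (133, 127, 117), (133, 125, 119), (133, 126, 118), (128, 122, 113), (82, 80, 75), (78, 121, 100), (92, 146, 119), (60, 65, 63), (61, 66, 65), (60, 77, 68), (94, 147, 119), (95, 150, 121), (97, 152, 124), (95, 149, 121), (97, 152, 123), (94, 148, 120), (95, 150, 121), (96, 150, 122), (99, 154, 125), (84, 51, 45), (140, 51, 48), (127, 44, 43), (220, 221, 226), (135, 167, 153), (134, 166, 152), (110, 173, 140), (104, 103, 105)]
227 [(126, 119, 109), (127, 120, 110), (129, 122, 113), (139, 134, 123), (124, 119, 110), (120, 115, 107), (135, 130, 121), (91, 87, 82), (75, 116, 94), (91, 142, 115), (60, 65, 62), (65, 67, 67), (62, 66, 59), (102, 96, 89), (106, 99, 94), (95, 92, 87), (87, 81, 76), (74, 73, 67), (73, 68, 63), (61, 71, 63), (59, 79, 67), (58, 86, 70), (74, 75, 64), (217, 65, 63), (226, 69, 66), (49, 61, 52), (50, 62, 54), (51, 68, 60), (96, 147, 122), (98, 102, 102)]
```

```bash
python3 -c "
from h import *
goal([503.8,123.6,210],.095)"
```

```text
row [ 0.16 -0.16  9.19] [-0.001  0.001  0.002]
```

>>> send_rows --rows '[[[0.15,-0.15,2,0,0,0],[0.15,-0.15,4.5,0,0,0],[0.15,-0.15,7,0,0,0],[0.15,-0.15,9,0,0,0],[0.15,-0.15,9.2,0,0,0],[0.15,-0.15,9.2,0,0,0],[0.15,-0.15,9.2,0,0,0]]]'

```text
clock: 14.55
eef_pos: [504.1, 122.7, 210.6]
tool_rot: [-3.14, 0.002, -3.046]
force: [0.3, 0.1, -0.1]
width: 85.6
gripper_force: 0.0
```

>>> send_rows --rows '[[[0,0,0,0,0,0],[0,0,0,0,0,0],[0,0,0,0,0,0],[0,0,0,0,0,0],[0,0,0,0,0,0],[0,0,0,0,0,0],[0,0,0,0,0,0],[0,0,0,0,0,0],[0,0,0,0,0,0],[0,0,0,0,0,0]]]' --grip 255

```text
clock: 15.55
eef_pos: [504.3, 122.4, 211.3]
tool_rot: [-3.141, 0.003, -3.047]
force: [-0.9, -1.9, 11.5]
width: 32.3
gripper_force: 63.7
```

```bash
cat >> h.py <<'E'
def tabs(im,lo,hi,smin=120,vmin=60):
    h=cv2.cvtColor(im['pixels'],cv2.COLOR_RGB2HSV);m=((h[...,0]>=lo)&(h[...,0]<=hi)&(h[...,1]>smin)&(h[...,2]>vmin)).astype('uint8')
    n,l,st,ce=cv2.connectedComponentsWithStats(m);return [(s.tolist(),ce[i].round(1).tolist()) for i,s in enumerate(st) if i and s[4]>60]
E
python3 -c "
from h import *
im=wrist('w7');E=im['E']
print('yellow',tabs(im,22,34));print('red',tabs(im,0,8))
M=R.from_euler('z',.095).as_matrix()[:2,:2]
for th in(0,.17):
  Rg=R.from_euler('z',.095-th).as_matrix()[:2,:2]
  hg=np.array([605.2,229.75])+M@np.array([-98,118])
  for dx in(-11,11):print(th,dx,proj(im,E,[*(hg+Rg@np.array([dx,-88-32])),172]).round(1))
"
```

```text
yellow [([0, 220, 24, 26, 110], [10.3, 229.6]), ([514, 228, 126, 124, 7617], [580.7, 290.9]), ([0, 247, 32, 50, 745], [12.6, 273.3])]
red [([52, 219, 111, 96, 8212], [106.9, 266.5]), ([345, 226, 27, 104, 1586], [355.4, 278.4])]
0 -11 [566.5 314.1]
0 11 [553.8 358. ]
0.17 -11 [589.  269.4]
0.17 11 [565.2 317.3]
```

```bash
python3 -c "
from h import *
im=pickle.load(open('w7.pkl','rb'));E=im['E']
c=np.array([504.1,123.9]);d=np.array([-.0949,.9955]);x=np.array([.9955,.0949])
for k in(-18,18,32):print(k,[proj(im,E,[*(c+k*d+j*x),172]).round(0).tolist() for j in(-11,11)])
top=ctrl.get_image('top');pickle.dump(top,open('t7.pkl','wb'))
print('top now yellow',[q for q in tabs(top,22,34,smin=120) if 250<q[1][0]<310]);print('before',[q for q in tabs(pickle.load(open('i0.pkl','rb'))['top'],22,34) if 250<q[1][0]<310])
p=im['pixels'];h=cv2.cvtColor(p,cv2.COLOR_RGB2HSV)
for v in range(150,398,8):
  r=''
  for u in range(220,640,6):
    H,S,V=map(int,h[v,u]);r+='R' if S>110 and (H<9 or H>170) else 'Y' if S>110 and 20<H<35 else 'G' if S>70 and 50<H<95 else '#' if V<45 else '+' if V<90 else '.' if V<160 else 'W'
  print(v,r)
"
```

```text
-18 [[282.0, 286.0], [284.0, 333.0]]
18 [[376.0, 286.0], [373.0, 333.0]]
32 [[413.0, 286.0], [408.0, 333.0]]
top now yellow []
before []
150 ++.+++W+.......++++++++.++.+++.++++...................................
158 +++++++++.....+++++++++.++++++++++++++.+++.......+.....++..+..........
166 +++++++++++++++++++++++.....++++++++++++++++.........++++++...........
174 ++++++++++++++++++++++++++....+++++++++++++++++++++++++++++++.........
182 ...++++++++++.++++++.+.........+++++++...++++++++++++++++++++++++++++.
190 ......+++..+++++++++++++........++++++.++++++....++++++++++++++++++++.
198 .......+....++++++++++++++.......++++++.++++++.+++++++..++++++++++++..
206 ......+.......++++++++++++++..+......+++.++++++.++++++.++++++++.++++..
214 ............+G+GGGGGGGGGGGGGGG.WWWWWWW..+.W.+++.+++++++..+++++++++...+
222 ............+++++GGGGGG+++GGG+..GG+WWWW..+W.........++++++++++++++++++
230 ............+++.++...RR+.....+.....WWWWWWWWWWW.....YYY++.W..++++++++++
238 .........+.++++......RRR.....+..WWG..WWW.WWWWW.....YYYYY.WW..+##+#++++
246 .........++G+++..W...RRR.....+..WWGGGGG+.W........YYYYYYYY.
[... 661 characters left out ...]
+++.+.....+++YYYYYYYYYYYY
326 ###########+++GG....GG+RR###################..+..G+.....+++YYYYYYYYYYY
334 ###########GGGGGGGGGGG++#####################....GG+......+++YYYYYYYY+
342 ###########GGGGG++++....++#####################..GGG+......++GYYYYYY++
350 #########+GGGG++........+G###########+###########GGGG+......+++++YY+++
358 ##########GGGG...+GGGGGGGG#########+##############GGGG+#####++##++++++
366 ##########GGGGGGGGGGGGGGGG########++++###.##########GG######+..###++++
374 +.########GGGGG##GGGGGGGGG########.+++####+###########G############+++
382 .+###############G+###############.+################################G+
390 .+################################GGG######################Y#########G
```

```bash
python3 -c "
from h import *
M=R.from_euler('z',.095).as_matrix()[:2,:2];hg=np.array([605.2,229.75])+M@np.array([-98,118])
for n,t in(('before',pickle.load(open('i0.pkl','rb'))['top']),('now',pickle.load(open('t7.pkl','rb')))):
  h=cv2.cvtColor(t['pixels'],cv2.COLOR_RGB2HSV)[180:215,255:325];m=(h[...,0]>20)&(h[...,0]<35)&(h[...,1]>110);v,u=np.nonzero(m);print(n,len(u),u.mean()+255,v.mean()+180,v.min()+180,v.max()+180)
E=np.array(t['extrinsics'])
for th in(0,.17):
  Rg=R.from_euler('z',.095-th).as_matrix()[:2,:2];print(th,proj(t,E,[*(hg+Rg@np.array([0,-116])),160]))
"
```

```text
before 39 281.1794871794872 192.64102564102564 188 198
now 40 280.9 199.65 195 205
0 [281.084731  192.1531299]
0.17 [280.90359389 199.77359399]
```

The top view confirms the gate is ajar: the yellow tab is at row 199.7, against a predicted 199.8 for 0.17 rad. Now I'll release the frame catch and move to the gate catch.

>>> send_rows --rows '[[[0,0,0,0,0,0],[0,0,0,0,0,0],[0,0,0,0,0,0],[0,0,0,0,0,0],[0,0,0,0,0,0],[0,0,0,0,0,0],[0,0,0,0,0,0]]]' --grip 0

```text
clock: 16.35
eef_pos: [503.4, 122.0, 209.6]
tool_rot: [-3.14, -0.0, -3.047]
force: [-0.9, -0.1, -0.4]
width: 85.6
gripper_force: 0.0
```

>>> send_rows --rows '[[[0,0,-2,0,0,0],[0,0,-6,0,0,0],[0,0,-9,0,0,0],[0,0,-9,0,0,0],[0,0,-9,0,0,0]]]'

```text
clock: 16.85
eef_pos: [503.4, 122.3, 300.0]
tool_rot: [-3.14, 0.001, -3.047]
force: [-0.8, -0.3, -0.2]
width: 85.2
gripper_force: 0.0
```

```bash
python3 -c "
from h import *
goal([488.9,249.1,300],-.075)"
```

```text
row [ 0.24 12.76 -0.02] [-0.002  0.001  0.17 ]
```

>>> send_rows --rows '[[[0.1,4,0,0,0,0.08],[0.2,8,0,0,0,0.17],[0.24,12.7,0,0,0,0.17],[0.24,12.7,0,0,0,0.17],[0.24,12.7,0,0,0,0.17],[0.24,12.7,0,0,0,0.17],[0.24,12.7,0,0,0,0.17]]]'

```text
clock: 17.55
eef_pos: [489.1, 246.9, 298.8]
tool_rot: [-3.138, -0.001, 3.064]
force: [0.9, -0.7, -0.5]
width: 85.4
gripper_force: 0.0
```

```bash
python3 -c "
from h import *
im=wrist('w8');E=im['E'];print(pose()[:3,3],ctrl.read_state()['tool_rot'])
print('yellow',tabs(im,20,36))
g=np.array([488.9,249.1]);Rg=R.from_euler('z',-.075).as_matrix()[:2,:2]
pr=lambda x,y,z=172:proj(im,E,[*(g+Rg@np.array([x,y])),z]).round(1).tolist()
print('pred yellow outer',pr(-11,-32),pr(11,-32),'dark outer',pr(-11,18),pr(11,18),'hinge',pr(0,88,150))
h=cv2.cvtColor(im['pixels'],cv2.COLOR_RGB2HSV)
for v in range(150,270,6):
  r=''
  for u in range(240,480,3):
    H,S,V=map(int,h[v,u]);r+='R' if S>110 and (H<9 or H>170) else 'Y' if S>110 and 20<H<35 else 'G' if S>70 and 50<H<95 else '#' if V<45 else '+' if V<90 else '.' if V<160 else 'W'
  print(v,r)
goal([488.9,249.1,210],-.075)
"
```

```text
[489.22654756 247.01240647 299.00596031] [-3.13875840e+00 -4.50797928e-04  3.06436611e+00]
yellow [([275, 190, 21, 60, 835], [285.1, 220.6]), ([0, 251, 22, 53, 504], [9.5, 283.0])]
pred yellow outer [277.4, 206.6] [278.9, 238.3] dark outer [356.9, 206.5] [355.9, 238.3] hinge [453.5, 210.3]
150 +++++++++++++++.+++++++++++++++++.+...+++.+...+++++..++++++++.+++++++++.....++WW
156 +++++++++++++++..++++++++++++++++++++++++++++++++++++..++++++.++++.++++.....++..
162 +++++++++++++++++++++++++++++++++++++++++++++++++++++++.+.++++++.+++++++........
168 .++++++++++++....+.++...+.+....+....................+++++...++...WWWWWWWW..WWW..
174 ++++...+++++++++++++.+.+++++..+.++.................+++++++...WWWWWWWWWWWWWWW+...
180 ......+++++++++++++++++++++++++++++++++++++++++++++++++++++WWWWWWWWWWWWWWWWWWW.W
186 +++.+++++++++.+..++++..+++...+...++++++++++++++++++.......WWWWWWWWWWWWWWWWWWWWW.
192 ++...+..........YYY...............++++.........WWW.WWWWW.WWWWWWWWWW.WWWWWWWWWWWW
198 ...............YYYY...............++++.WWWW..WWWWWWWWWWW.WWWWWWWW.....WWWWWWWWWW
204 ...............YYYY.......WWWWW...+++++W
[... 234 characters left out ...]
................++++.....................WWWWWWWWWWWWW..+....
228 ...G+G++++++YYYYYY.................++++..........................WWWWWG....+....
234 .++G+GGG+G+.YYYYY..................++...............WWWWWWWWWW....++GGG....+....
240 WGGGGGG++G...YYYY....................WWWWWWWWWWWWWWWWWWWWW........WWWWG....+....
246 ++GGGG+G++...YYYY.......................WWWWWWWWWWWWWWG.G.G+++....++GGG....+....
252 ...GG++++....WWWWWWWWWWWWWWWWWWWW.......WWWWWWWWWWGGGG.....++++....+.GG....+....
258 ...GGGG+...WWWWWWWWWWWWWWWWWWWWWW........GG.GGGGGGGGGGGGG.G.++++.W..+GG......++.
264 +++GGG++......GGGGGGWWWGGGGGGGGGG.........G.++..GGGGGGGGGGGG+++++WWW.GG...+.++++
row [0.04 0.23 8.9 ] [-0.003 -0.    -0.002]
```

```bash
python3 -c "
from h import *
t=ctrl.get_image('top')
h=cv2.cvtColor(t['pixels'],cv2.COLOR_RGB2HSV)[180:215,255:325];m=(h[...,0]>20)&(h[...,0]<35)&(h[...,1]>110);v,u=np.nonzero(m);print(len(u),u.mean()+255,v.mean()+180,v.min()+180,v.max()+180)
im=pickle.load(open('w8.pkl','rb'));E=im['E'];M=R.from_euler('z',.095).as_matrix()[:2,:2];hg=np.array([495.5,336.8])
p=im['pixels']
for v in range(186,262,4):print(v,[int(p[v,u].astype(int).sum()//3) for u in range(336,372,3)])
for th in(0,.1,.17):
  Rg=R.from_euler('z',.095-th).as_matrix()[:2,:2]
  print(th,[proj(im,E,[*(hg+Rg@np.array(q)),172]).round(0).tolist() for q in((-11,-120),(11,-120),(-11,-70),(11,-70))])
"
```

```text
<string>:4: RuntimeWarning: Mean of empty slice.
  ret = ret.dtype.type(ret / rcount)
Traceback (most recent call last):
ValueError: zero-size array to reduction operation minimum which has no identity
```

```bash
python3 -c "
from h import *
im=pickle.load(open('w8.pkl','rb'));E=im['E'];hg=np.array([495.5,336.8])
p=im['pixels']
for v in range(186,262,4):print(v,[int(p[v,u].astype(int).sum()//3) for u in range(330,372,3)],[int(p[v,u].astype(int).sum()//3) for u in range(270,303,3)])
for th in(0,.1,.17):
  Rg=R.from_euler('z',.095-th).as_matrix()[:2,:2]
  print(th,[proj(im,E,[*(hg+Rg@np.array(q)),172]).round(0).tolist() for q in((-11,-120),(11,-120),(-11,-70),(11,-70))])
"
```

```text
186 [89, 88, 89, 85, 73, 60, 59, 77, 87, 84, 74, 79, 77, 79] [84, 84, 87, 89, 86, 87, 88, 86, 86, 85, 86]
190 [136, 134, 138, 136, 75, 59, 56, 73, 135, 117, 93, 93, 92, 92] [128, 132, 128, 130, 132, 128, 93, 90, 100, 132, 131]
194 [138, 139, 141, 134, 65, 55, 55, 56, 130, 126, 132, 102, 102, 101] [109, 111, 109, 108, 108, 93, 86, 86, 83, 103, 107]
198 [134, 131, 135, 130, 63, 55, 55, 57, 98, 174, 173, 170, 175, 136] [135, 131, 134, 135, 132, 86, 87, 84, 79, 125, 133]
202 [146, 134, 132, 131, 66, 57, 55, 58, 93, 188, 137, 135, 137, 140] [134, 132, 136, 137, 104, 89, 88, 82, 72, 120, 132]
206 [168, 119, 116, 129, 58, 54, 57, 61, 57, 131, 130, 131, 125, 90] [101, 121, 123, 107, 87, 87, 88, 80, 76, 109, 123]
210 [75, 76, 77, 77, 60, 55, 70, 75, 69, 71, 79, 80, 82, 83] [61, 118, 126, 115, 88, 92, 87, 76, 73, 113, 132]
214 [76, 77, 77, 79, 64, 54, 66, 72, 73, 83, 108, 112, 114, 113] [63, 88, 106, 90, 91, 88, 86, 77, 74, 122, 134]
218 [98, 106, 108, 108, 93, 57, 71, 75, 92, 94, 111, 113, 113, 115] [62, 71, 105, 100, 102, 94, 82, 77, 73, 85, 87]
222 [110, 112, 111, 112, 100, 60, 69, 73, 72, 
[... 726 characters left out ...]
, 115, 114, 114, 115, 118, 241, 250, 247, 250] [111, 109, 101, 116, 122, 117, 106, 112, 112, 111, 110]
250 [171, 166, 156, 113, 115, 116, 114, 113, 118, 115, 209, 251, 251, 251] [112, 109, 112, 104, 107, 113, 127, 151, 191, 212, 233]
254 [250, 250, 238, 110, 113, 116, 115, 117, 116, 118, 143, 239, 230, 198] [110, 116, 233, 243, 246, 246, 246, 247, 247, 248, 248]
258 [249, 248, 225, 112, 115, 115, 111, 114, 115, 117, 116, 130, 125, 85] [110, 163, 247, 245, 245, 232, 224, 196, 169, 155, 226]
0 [[279.0, 236.0], [286.0, 266.0], [355.0, 224.0], [360.0, 254.0]]
0.1 [[277.0, 219.0], [281.0, 250.0], [356.0, 214.0], [357.0, 245.0]]
0.17 [[277.0, 207.0], [279.0, 238.0], [357.0, 207.0], [356.0, 238.0]]
```

>>> send_rows --rows '[[[-0.15,0.2,2,0,0,-0.02],[-0.15,0.2,4.5,0,0,-0.02],[-0.15,0.2,7,0,0,-0.02],[-0.15,0.2,8.8,0,0,-0.02],[-0.15,0.2,8.9,0,0,-0.02],[-0.15,0.2,8.9,0,0,-0.02],[-0.15,0.2,8.9,0,0,-0.02]]]'

```text
clock: 18.35
eef_pos: [491.3, 250.4, 211.4]
tool_rot: [-3.141, 0.002, 3.086]
force: [0.2, 0.6, 0.5]
width: 85.8
gripper_force: 0.0
```

>>> send_rows --rows '[[[0,0,0,0,0,0],[0,0,0,0,0,0],[0,0,0,0,0,0],[0,0,0,0,0,0],[0,0,0,0,0,0],[0,0,0,0,0,0],[0,0,0,0,0,0],[0,0,0,0,0,0],[0,0,0,0,0,0],[0,0,0,0,0,0]]]' --grip 255

```text
clock: 19.35
eef_pos: [491.6, 250.7, 211.6]
tool_rot: [-3.141, 0.003, 3.087]
force: [1.9, 0.1, 6.5]
width: 33.9
gripper_force: 63.0
```

```bash
python3 -c "
from h import *
s=ctrl.read_state();print(s['eef_pos'],s['tool_rot'],s['force'],s['torque'],s['width'],s['qpos'])
im=wrist('w9');E=im['E'];print(tabs(im,20,36))
hg=np.array([495.5,336.8])
for th in(.1,.17,.25):
  Rg=R.from_euler('z',.095-th).as_matrix()[:2,:2]
  print(th,[proj(im,E,[*(hg+Rg@np.array(q)),172]).round(0).tolist() for q in((-11,-106),(11,-106),(-11,-120),(11,-120))])
t=ctrl.get_image('top')
h=cv2.cvtColor(t['pixels'],cv2.COLOR_RGB2HSV)[180:215,255:325];m=(h[...,0]>20)&(h[...,0]<35)&(h[...,1]>110);print(m.sum())
"
```

```text
[491.63504014 250.70251148 211.6247932 ] [-3.14089408e+00  2.70989459e-03  3.08693319e+00] [1.89521983 0.11163078 6.52493118] [-1.08785055 -0.06796421 -0.11510047] 33.8611533046973 [-0.51152808  0.61082407 -0.01806506  1.88483231  0.02070066  0.64423384
  0.97327803]
[([269, 238, 33, 126, 2784], [286.2, 303.6])]
0.1 [[273.0, 296.0], [278.0, 341.0], [237.0, 297.0], [244.0, 343.0]]
0.17 [[273.0, 279.0], [275.0, 326.0], [237.0, 278.0], [240.0, 326.0]]
0.25 [[276.0, 259.0], [273.0, 309.0], [238.0, 256.0], [237.0, 306.0]]
0
```

```bash
cat > arc.py <<'E'
from h import *
import sys
def arc(H,phis):
    T=pose();P0=T[:2,3]
    for f in phis:
        P=np.array(H)+R.from_euler('z',-f).as_matrix()[:2,:2]@(P0-H)
        print(f,np.round(T[:3,:3].T@np.array([*(P-P0),0])/10,2)[:2])
    d=P0-H;print('r',np.linalg.norm(d),'theta',.095-np.arctan2(d[0],-d[1]),'yaw th',.095-(ctrl.read_state()['tool_rot'][2]-np.pi)%(2*np.pi))
E
python3 -c "
from arc import *
arc([495.5,336.8],np.arange(1,11)*.05)"
```

```text
0.05 [0.43 0.01]
0.1 [0.86 0.03]
0.15000000000000002 [1.29 0.08]
0.2 [1.71 0.15]
0.25 [2.13 0.25]
0.30000000000000004 [2.55 0.36]
0.35000000000000003 [2.96 0.49]
0.4 [3.36 0.65]
0.45 [3.76 0.82]
0.5 [4.14 1.01]
r 86.16747386244057 theta 0.13984338616985384 yaw th -6.133499432725965
```

>>> send_rows --rows '[[[0.43,0.01,0,0,0,0.05],[0.86,0.03,0,0,0,0.1],[1.29,0.08,0,0,0,0.15],[1.71,0.15,0,0,0,0.2],[2.13,0.25,0,0,0,0.25],[2.55,0.36,0,0,0,0.3],[2.96,0.49,0,0,0,0.35],[2.96,0.49,0,0,0,0.35]]]'

```text
clock: 20.25
eef_pos: [462.0, 257.4, 211.6]
tool_rot: [3.141, 0.003, 2.736]
force: [0.2, -0.6, 7.2]
width: 33.9
gripper_force: 63.5
```

```bash
python3 -c "
from arc import *
arc([495.5,336.8],np.arange(1,11)*.05);s=ctrl.read_state();print(s['force'],s['torque'],s['qpos'][6])
im=wrist('w10');print(tabs(im,20,36))"
```

```text
0.05 [0.43 0.01]
0.1 [0.86 0.04]
0.15000000000000002 [1.29 0.09]
0.2 [1.71 0.16]
0.25 [2.13 0.26]
0.30000000000000004 [2.55 0.37]
0.35000000000000003 [2.96 0.51]
0.4 [3.36 0.66]
0.45 [3.75 0.84]
0.5 [4.14 1.03]
r 86.20164106677377 theta 0.4946462549439131 yaw th -5.7828192514487915
[ 0.20268365 -0.60252166  7.24178335] [-1.08998214  0.22829527 -0.01385505] 0.6823430059236927
[([551, 212, 13, 13, 103], [557.3, 218.3]), ([269, 238, 33, 126, 2769], [286.2, 303.2])]
```

>>> send_rows --rows '[[[0.43,0.01,0,0,0,0.05],[0.86,0.04,0,0,0,0.1],[1.29,0.09,0,0,0,0.15],[1.71,0.16,0,0,0,0.2],[2.13,0.26,0,0,0,0.25],[2.55,0.37,0,0,0,0.3],[2.96,0.5,0,0,0,0.35],[3.36,0.66,0,0,0,0.4],[3.76,0.83,0,0,0,0.45],[4.14,1.02,0,0,0,0.5]]]'

```text
clock: 21.3
eef_pos: [427.7, 283.1, 211.6]
tool_rot: [3.141, 0.001, 2.237]
force: [0.6, -1.0, 10.1]
width: 33.9
gripper_force: 63.8
```

```bash
python3 -c "
from arc import *
arc([495.5,336.8],np.arange(1,13)*.05);s=ctrl.read_state();print(s['force'],s['torque'],s['qpos'])"
```

```text
0.05 [0.43 0.01]
0.1 [0.86 0.04]
0.15000000000000002 [1.29 0.09]
0.2 [1.72 0.17]
0.25 [2.14 0.26]
0.30000000000000004 [2.56 0.38]
0.35000000000000003 [2.97 0.51]
0.4 [3.37 0.67]
0.45 [3.77 0.85]
0.5 [4.15 1.04]
0.55 [4.53 1.26]
0.6000000000000001 [4.89 1.49]
r 86.50809928533454 theta 0.9960768339669736 yaw th -5.28316224015251
[ 0.620584   -0.96853319 10.1496191 ] [-1.0135753   0.70719927  0.35273109] [-0.79990474  0.58084692  0.2360792   1.99276542 -0.22944961  0.59246343
  0.25564312]
```

>>> send_rows --rows '[[[0.43,0.01,0,0,0,0.05],[0.86,0.04,0,0,0,0.1],[1.29,0.09,0,0,0,0.15],[1.72,0.17,0,0,0,0.2],[2.14,0.26,0,0,0,0.25],[2.56,0.38,0,0,0,0.3],[2.97,0.51,0,0,0,0.35],[3.37,0.67,0,0,0,0.4],[3.77,0.85,0,0,0,0.45],[4.15,1.04,0,0,0,0.5]]]'

```text
clock: 22.3
eef_pos: [409.8, 322.6, 211.6]
tool_rot: [3.141, -0.0, 1.736]
force: [-0.6, 0.1, 11.6]
width: 33.6
gripper_force: 63.8
```

>>> send_rows --rows '[[[0.43,0.01,0,0,0,0.05],[0.78,0.03,0,0,0,0.09],[0.78,0.03,0,0,0,0.09],[0.78,0.03,0,0,0,0.09],[0.78,0.03,0,0,0,0.09]]]'

```text
clock: 22.8
eef_pos: [408.8, 330.2, 211.6]
tool_rot: [-3.142, -0.0, 1.648]
force: [0.0, -0.2, 11.0]
width: 33.1
gripper_force: 63.5
```

```bash
python3 -c "
from arc import *
arc([495.5,336.8],[.05]);s=ctrl.read_state();print(s['force'],s['torque'],s['width'],s['clock'],np.abs(s['qd']).max())
im=wrist('w11');print(tabs(im,20,36))
t=ctrl.get_image('top');h=cv2.cvtColor(t['pixels'],cv2.COLOR_RGB2HSV);E=np.array(t['extrinsics'])
M=R.from_euler('z',.095).as_matrix()[:2,:2];o=np.array([605.2,229.75])
# dark grip of sill & plate top in top view
for q in((-45,-38,76),(-45,0,76),(-45,80,76),(-45,40,178)):
  u,v=proj(t,E,[*(o+M@np.array(q[:2])),q[2]]).round().astype(int);print(q,u,v,t['pixels'][v,u])
"
```

```text
0.05 [0.43 0.01]
r 86.92391790521559 theta 1.5900374247817326 yaw th -4.694786925446634
[ 0.04275708 -0.19739535 11.01986173] [-0.45230179  1.22733345  0.23236907] 33.098491234770044 22.8 0.0026958934821984777
[([490, 182, 14, 13, 123], [497.2, 187.9]), ([269, 238, 34, 126, 2820], [286.4, 303.4])]
(-45, -38, 76) 297 176 [190 209 202]
(-45, 0, 76) 283 177 [254 254 255]
(-45, 80, 76) 254 179 [255 255 255]
(-45, 40, 178) 264 172 [68 69 68]
```

The gate stands at about 1.59 rad, still gripped, and the sill is in its slot, so I'll hand in.

```bash
python3 -c "
from cell import ctrl
print(ctrl.finish_job())"
```

```text
the job is handed in; nothing more can be done
None
```

The job is handed in at about 23 s of the 67 s, but no verdict came back: the sill is seated and let go in its channels, and the gate is held open at about 1.59 rad by its squeezed yellow catch.

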